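Empty the tipping tray of tested sensor modules through its end gate

TASK

The tilting aluminium tray on the stand holds two tested sensor modules. With the tray still level, swing its tall end gate all the way down and outward, then raise the tray by its black handle bar so that both modules slide out over the lowered gate into the grey box; do not touch the modules with the gripper. Finally lower the tray back to level and let go, leaving the gate down.

Things in the scene. Friction and masses are not known exactly. Their poses are not given: they have to be found in the camera images.
- stand: Fixed dark-steel stand with the tilting open aluminium tray (160 x 110 mm). Origin on the table under the tray's middle; +x runs level from handle end to gate end, y across, z up. Level tray: x = -80 to 80 mm, inner floor 109 mm, wall tops 145 mm above the table. Tray pivot and gate hinge share one line along y at x = 80, z = 108 mm. Posts at |y| = 65 to 73 mm by the pivot, 122 mm tall.
- tray (a joint): Tip angle of the tray about its pivot, rad: 0 = level, resting on the stand (start), growing as the handle end rises; hard stop at 0.95. It sinks back to level by itself when let go; raising it takes about 3 N at the handle. The modules begin to slide between 0.45 and 0.65 rad; tip to 0.8 or more and wait a second.
- gate (a joint): End gate relative to the tray, rad: 0 = upright, shut; grows as it swings outward (stand +x) and down; stop at 1.65 = fully down. No latch; a stiff hinge (1 N at its edge) keeps it where left, also when tipped. Plate 120 wide, 60 tall, 4 mm thick, 23 mm above the tray walls: shut fingers can reach behind its top, push outward, then press down. 12 mm side flanges inside at |y| = 57 to 60 mm.
- handle (a point): Middle of the tray's handle: black round bar, 12 mm thick, along the stand's y, free over 90 mm between two thin posts, above the rear wall. Tray level: x = -80 mm of the stand, 180 mm above the table, 29 mm clear above the wall's top. It swings with the tray: 160 mm behind and 72 mm above the pivot line when level. It turns easily in a grip from above, so the tool can stay upright.
- gate_top (a point): Middle of the free edge of the gate, on its inner face, 60 mm from its hinge line; moves with gate and tray. With the gate upright and the tray level it is 168 mm above the table at x = +80 mm of the stand.
- bin: Grey open box on the table under the gate end, fixed; 170 mm along the stand's x, 150 mm across, 50 mm tall, walls 4 mm. Origin: middle of its underside. It is where the modules must land.
- module1: Tested sensor module lying in the tipping tray: black plastic block 36 x 24 x 16 mm (x, y, z), about 40 g, with a steel strip and a green terminal strip on its top. Origin: middle of its underside.
- module2: The second tested sensor module lying in the tipping tray, same as the first. Origin: middle of its underside. Like modules on the bench or in the plain four-walled tray without stand, gate or handle are bystanders.
There are look-alikes about, which are no part of the job. What is shaped like the bin but green is not meant.

How it is judged:
On the way, in this order (a step that is already met when the one before it is completed fails the run):
1. the gate is swung fully down while the tray is level and both modules still lie in it (value of joint gate above 1.4 rad and value of joint tray below 0.12 rad and x of module1 in the frame of stand between -0.085 and 0.085 m and height (world z) of each of module1, module2 above 0.09 m and x of module2 in the frame of stand between -0.085 and 0.085 m), for 0.1 s.
2. both modules have slid out of the tipped tray into the grey box (value of joint gate above 1.4 rad and x of module1 in the frame of bin between -0.085 and 0.085 m and y of module1 in the frame of bin between -0.075 and 0.075 m and height (world z) of each of module1, module2 below 0.045 m and x of module2 in the frame of bin between -0.085 and 0.085 m and y of module2 in the frame of bin between -0.075 and 0.075 m), for 0.1 s.
At the end, for the whole second after the job is handed in: Both modules lie still inside the grey box, the gate is still down (within about 14 degrees of its stop), and the tray is back to level within about 6 degrees (all of step 2 and value of joint tray below 0.1 rad and velocity of joint tray below 0.1 rad/s and linear speed of each of module1, module2 below 0.03 m/s); the robot touches nothing.
It fails at once if the tray is tipped while its gate is not down (value of joint tray above 0.2 rad and value of joint gate below 1.2 rad).
It fails at once if the gripper touches a module (contact force between the fingers and module1 above 1 N or contact force between the fingers and module2 above 1 N).
It also fails if it takes over 61 s, if anything falls off the work surface, if the arm or the gripper's body presses on something with over 40 N, if the wrist force passes 120 N, or if a joint passes its speed limit or range.

ROBOT

A 6-joint arm with a two-finger parallel gripper is mounted at the origin on the work surface. World frame = base frame: x ahead of the robot, y to its left, z up, the work surface at z = 0. Lengths are in m, angles in rad, forces in N, time in s.
With the tool pointing down it reaches from about 0.25 to 0.725 m from the base axis. Payload 4 kg.
Tool frame: the origin (TCP) lies midway between the tips of the shut fingers; the grasp point (between the pads) lies 19 mm behind it; z points along the fingers, y is the line along which they close (so a half turn about z gives the same grasp; the last joint's range is limited). The gripper opens to 85 mm and grips with 20 to 120 N. Pads are 22 mm wide; open, the fingers measure 114 mm over their backs; the gripper's body (76 mm by 85 mm) begins 54 mm behind the grasp point. The pads swing forward as they close: fully open they stand 13 mm farther back than shut.
Start: joints at [-1.197, 0.241, 0.005, 1.335, 0, 1.571], TCP at [0.183, -0.465, 0.231] pointing down, gripper open.
Joint ranges: [-2.72, 2.72], [-1.05, 1.87], [-1.09, 1.28], [-1.99, 2.15], [-1.42, 1.44], [-3.14, 3.14]. Speed limits (rad/s): [2.79, 2.79, 3.14, 3.14, 3.14, 3.14].

INTERFACE

Orientations are given as a unit quaternion [x, y, z, w].
In Python, from workcell import status, camera, get_calibration, ticket gives the robot as it stands.
- The arm moves only by the shell command python3 -m creep 'ROWS' [OPENING]. ROWS is JSON, a list of rows, each a list of 6 numbers: the shift along the world's x, y, z in cm, then the turn, a rotation vector about the world's x, y, z in degrees. A call has 1 to 8 rows; each row shifts and turns the commanded pose from where the row before left it; what a row does not reach is not made up. A row lasts 1/10 s, in which the tool goes at most 50 mm and 8.59 degrees, less where a joint would pass 70% of its speed; a pose out of reach is approached as far as the arm can. A call is refused whole if a number of a shift passes 5 or a number of a turn 8.59, either way. A call with a gripper value outside its range is refused whole. OPENING is the opening, from -1 (shut) to 1 (fully open), so that 0 is half open, set as the call begins (- or left out, the last holds). The fingers move at their own pace and stop on an object; the grip force is fixed at half the most. Time passes only in rows, so rows that do not move let the fingers close. It gives the time, the measured TCP pose, the force, the opening and the grip force at its end, in the units of the state.
- status.get_obs(): the state, without advancing time (a new reading comes with each control period).
- camera(name): name is "scene" or "top" or "wrist"; returns the picture (420x560x3 uint8, red, green, blue); there is no depth.
- get_calibration(name): a dict with "fx", "fy", "cx", "cy" (pixels), "k1" (the pictures are not rectified: a ray, as slopes to the right and down, at radius r is drawn at 1 + k1 r^2 times it, then the intrinsics apply), "rvec" (rotation vector, rad) and "tvec" (3), from world to camera coordinates, as OpenCV has them; the wrist camera has in their place "tool_from_camera" (4x4, takes a point from camera to tool coordinates, whose origin is the TCP and whose axes are the flange's). Camera axes: x right, y down, z forward; pixel columns grow to the right and rows downward; lengths in m; the calibration is good to about 2 mm. A picture is of the moment at which its call begins: read the wrist's pose just before it. get_calibration takes no time and is no camera call.
- ticket.job_done(): hands the job in; it is judged then, once.
The state is a dict: "clock": time; "joint_pos": joint angles; "joint_vel": joint speeds; "tau": joint torques, N m; "eef_pos": TCP position; "tool_rot": TCP orientation; "ft_force": force on the tool from outside, world axes, zero at the start; "ft_torque": the same for the moment, N m; "grip_width": finger opening in m; "grasp_force": force on a finger pad.
Only numpy, scipy, OpenCV 4.12 (cv2) and the standard library are available. Lean on these libraries where they do the work, as an engineer would, in place of code of your own. Each camera call takes 0.05 s, during which the arm holds its last target. There are 200 camera calls.

## Working session

There is one attempt and no reset: what is moved stays moved. The work goes in short steps, Python scripts to look and compute and a shell command to move; the robot and the scene stay as the last step left them, time stands still between calls to the robot, and variables do not carry over. Pictures are saved under pics/ and viewed, at most 10 in all, crops included, and the job is handed in when it is done.

```bash
mkdir -p pics; cat > h.py <<'E'
import numpy as np, cv2
from workcell import status, camera, get_calibration, ticket
def snap(n,f):
    im=camera(n); cv2.imwrite(f'pics/{f}.png',im[:,:,::-1]); return im
def ray(name,u,v):
    c=get_calibration(name); x=(u-c['cx'])/c['fx']; y=(v-c['cy'])/c['fy']
    rd=np.hypot(x,y); r=rd
    for _ in range(20): r=rd/(1+c['k1']*r*r)
    s=r/rd if rd else 1
    R=cv2.Rodrigues(np.array(c['rvec'],float))[0]; t=np.array(c['tvec'],float).ravel()
    return -R.T@t, R.T@np.array([x*s,y*s,1])
def onz(name,u,v,z):
    o,d=ray(name,u,v); return o+d*(z-o[2])/d[2]
def proj(name,P):
    c=get_calibration(name);R=cv2.Rodrigues(np.array(c['rvec'],float))[0]
    p=R@np.array(P,float)+np.array(c['tvec'],float).ravel(); x,y=p[:2]/p[2]; k=1+c['k1']*(x*x+y*y)
    return np.array([c['fx']*x*k+c['cx'],c['fy']*y*k+c['cy']])
E
python3 - <<'E'
from h import *
a=snap('scene','s0');b=snap('top','t0')
o=status.get_obs();print(o['clock'],o['eef_pos'],o['tool_rot'],o['grip_width'],[ray(n,280,210)[0] for n in('scene','top')])
E
```

```text
0.1 [ 0.18236362 -0.46493971  0.23048866] [ 9.82589973e-01  1.85784912e-01 -1.70704467e-04 -9.38735030e-04] 0.08542607310519698 [array([1.36028451, 0.07982705, 0.77196737]), array([0.58685401, 0.05040973, 0.92045638])]
```

View pics/s0.png

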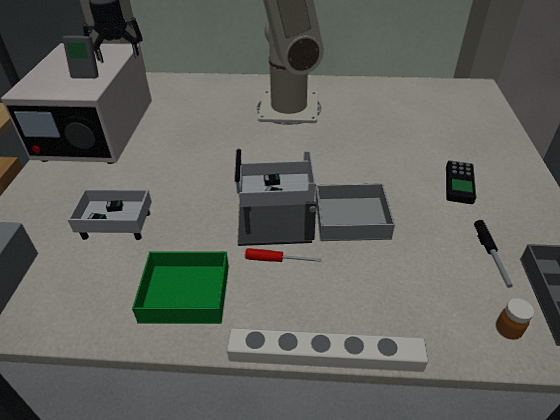

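View pics/t0.png

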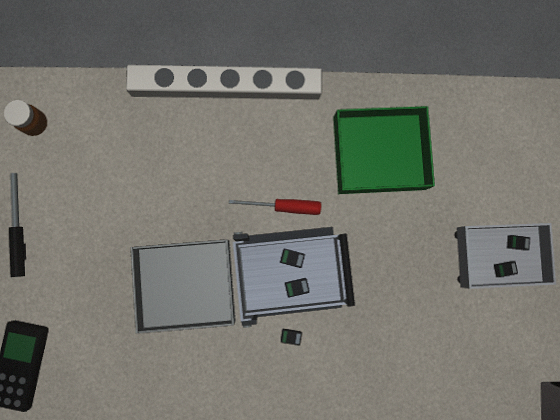

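The top view shows the stand tray at (292,273), with the handle bar at (346,270) and the gate end at about (238,280). The grey bin is at (183,285).

Possible mix-ups:
- **Plain tray:** the four-walled tray at (505,256) has no stand or handle, so it is a bystander.
- **Loose module:** the one at (291,337) is a bystander.
- **Green box:** the one at (383,150) is not the bin.

I choose the stand tray and the grey box, and will check them in one close crop.

```bash
python3 - <<'E'
import cv2
a=cv2.imread('pics/t0.png')[215:340,120:370]
cv2.imwrite('pics/t0c.png',cv2.resize(a,None,fx=3.2,fy=3.2,interpolation=cv2.INTER_CUBIC))
E
```

```text
(no output)
```

View pics/t0c.png

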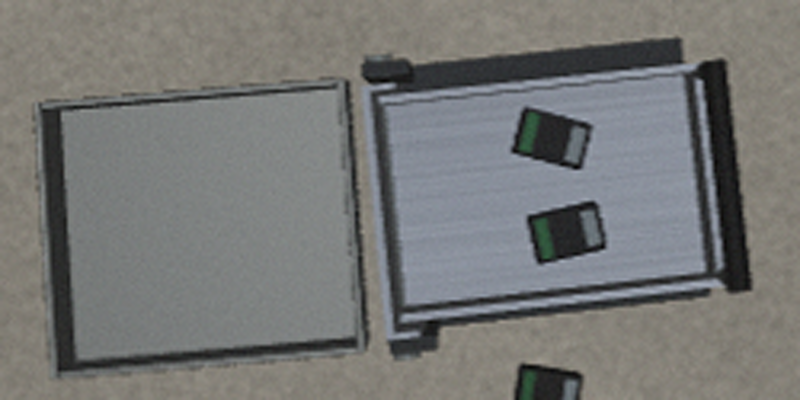

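The crop confirms it. The bar runs from crop (712,62) to (738,290), the gate's top edge is about (366,88)–(391,340), the post tops are near (388,68) and (412,340), and the grey bin sits to the left under the gate end.

```bash
python3 - <<'E'
from h import *
np.set_printoptions(precision=4,suppress=True)
f=lambda x,y,z:onz('top',120+x/3.2,215+y/3.2,z)
h1,h2=f(712,62,.183),f(738,290,.183);g1,g2=f(366,88,.168),f(391,340,.168);p1,p2=f(388,68,.122),f(412,340,.122)
H=(h1+h2)/2;G=(g1+g2)/2
print('H',h1,h2,H,'G',g1,g2,G,'posts',p1,p2)
d=G-H;print(np.linalg.norm(d[:2]),np.degrees(np.arctan2(d[1],d[0])))
for a,b in((h1,h2),(g1,g2),(p1,p2)):
    e=a-b;print(np.linalg.norm(e[:2]),np.degrees(np.arctan2(e[1],e[0]))+90)
B=[f(x,y,.05) for x,y in((40,103),(345,82),(365,348),(55,374))];print('bin',np.mean(B,0))
print('scene px',proj('scene',h1),proj('scene',h2),proj('scene',g1),proj('scene',g2))
im=cv2.imread('pics/s0.png')[130:255,210:410]
cv2.imwrite('pics/s0c.png',cv2.resize(im,None,fx=4,fy=4,interpolation=cv2.INTER_CUBIC))
E
```

```text
H [ 0.6236 -0.0734  0.183 ] [ 0.5176 -0.085   0.183 ] [ 0.5706 -0.0792  0.183 ] G [0.611  0.0892 0.168 ] [0.4931 0.0761 0.168 ] [0.552  0.0827 0.168 ] posts [0.6226 0.0806 0.122 ] [0.4874 0.0673 0.122 ]
0.16290361143755916 96.54988774872439
0.10660257667828876 96.2379932601574
0.11859573356376706 96.3232271801239
0.135866365669544 95.64106308161486
bin [0.5393 0.1835 0.05  ]
scene px [236.7543 177.9204] [238.3256 148.8927] [313.9716 182.2178] [309.1122 150.1375]
```

View pics/s0c.png

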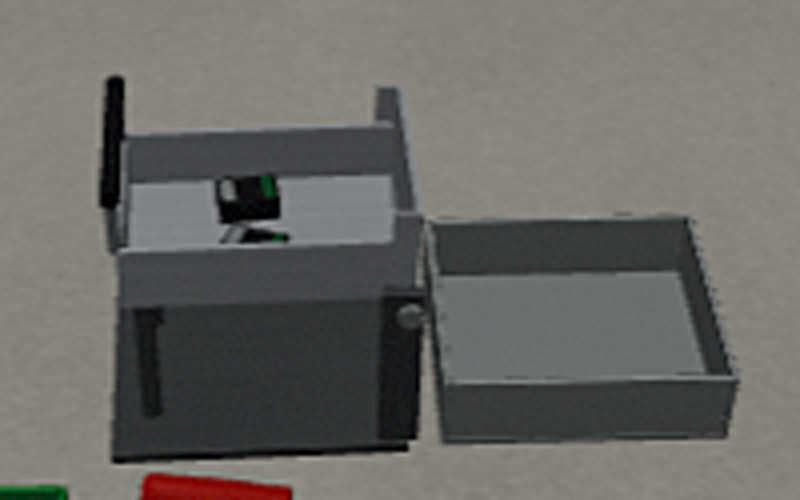

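The scene crop agrees with the top view: the handle at about (107,192), the gate edge at about (396,80), and both modules in the tray. I'll check the clearance to the instrument box next to the gripper before moving.

```bash
python3 - <<'E'
from h import *
np.set_printoptions(precision=3,suppress=True)
print('tcp px',proj('scene',[.182,-.465,.231]),proj('top',[.182,-.465,.231]))
a=onz('scene',110,160,0);print('box bottom right-front',a,onz('scene',30,160,0))
o,d=ray('scene',97,102);k=(a[0]-o[0])/d[0];P=o+d*k;print('front top right',P)
for u,v in((137,45),(150,97),(97,102),(5,98)):print(onz('scene',u,v,P[2]))
print('top 540,385 at z',onz('top',540,385,P[2]))
M=np.array([.561,.0015]);t=np.radians(96.3);ex=np.array([np.cos(t),np.sin(t)]);ey=np.array([-ex[1],ex[0]])
for n,x,y in(('m1',120+552/3.2,215+137/3.2),('m2',120+567/3.2,215+232/3.2)):
    q=onz('top',x,y,.125)[:2]-M;print(n,q@ex,q@ey)
E
```

```text
tcp px [120.017  62.845] [620.657 543.451]
box bottom right-front [ 0.33  -0.504  0.   ] [ 0.341 -0.743  0.   ]
front top right [ 0.33  -0.487  0.189]
[-0.044 -0.497  0.189]
[ 0.298 -0.354  0.189]
[ 0.33  -0.487  0.189]
[ 0.318 -0.749  0.189]
top 540,385 at z [ 0.398 -0.371  0.189]
m1 -0.006451638704603142 -0.026762090017305586
m2 -0.008847496284537713 0.02110030046139261
```

```bash
python3 -m creep '[[0,0,4,0,0,0],[1,3.5,1,0,0,-3],[2.5,3.7,0,0,0,-4],[2.5,3.7,0,0,0,-4],[2.5,3.7,0,0,0,-4],[2.7,3.7,0,0,0,0],[2.7,3.7,0,0,0,0],[2.7,3.7,0,0,0,0]]' -1; python3 -m creep '[[2.7,3.7,0,0,0,0],[2.7,3.7,0,0,0,0],[2.7,3.7,0,0,0,0],[2.7,3.7,0,0,0,0],[2.7,3.7,0,0,0,0],[2.7,3.7,0,0,0,0],[0,0,0,0,0,0],[0,0,0,0,0,0]]'
```

```text
clock: 0.9
eef_pos: [0.349, -0.2068, 0.2811]
tool_rot: [0.998, 0.056, -0.0, -0.0]
ft_force: [0.9, -1.7, -0.4]
grip_width: 0.0002
grasp_force: 0.0
clock: 1.7
eef_pos: [0.5104, 0.0144, 0.2802]
tool_rot: [0.998, 0.057, -0.001, 0.0]
ft_force: [-0.5, -1.2, -0.0]
grip_width: 0.0002
grasp_force: 0.0
```

```bash
python3 -m creep '[[2.2,1.8,-2,0,0,0],[2.3,1.6,-3,0,0,0],[0,0,0,0,0,0],[0,0,0,0,0,0]]'; python3 - <<'E'
from h import *
w=snap('wrist','w1');s=camera('scene')[100:255,200:400]
a=cv2.resize(s[:,:,::-1],None,fx=2.6,fy=2.6,interpolation=cv2.INTER_CUBIC)
a=cv2.resize(a,(int(a.shape[1]*420/a.shape[0]*.7),420)) if 0 else a
b=cv2.imread('pics/w1.png');b=cv2.resize(b,None,fx=.5,fy=.5)
H=max(a.shape[0],b.shape[0]);c=np.zeros((H,a.shape[1]+b.shape[1],3),np.uint8);c[:a.shape[0],:a.shape[1]]=a;c[:b.shape[0],a.shape[1]:]=b
cv2.imwrite('pics/v1.png',c);print(c.shape)
E
```

```text
clock: 2.1
eef_pos: [0.5543, 0.0463, 0.2304]
tool_rot: [0.998, 0.055, -0.002, 0.0]
ft_force: [-0.2, 0.2, 1.6]
grip_width: -0.0001
grasp_force: 0.0
(403, 800, 3)
```

View pics/v1.png

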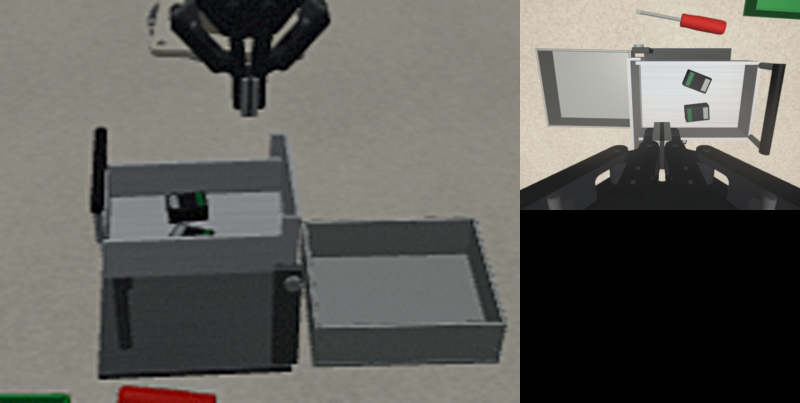

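The wrist and scene views show the shut fingers above the tray near stand (45,0), about 15 mm inside the gate and clear of both modules. I'll descend and push outward.

```bash
python3 -m creep '[[0,0,-4,0,0,0],[0,0,-3,0,0,0],[0,0,-1,0,0,0],[0,0,0,0,0,0],[-0.1,1,0,0,0,0],[-0.1,1,0,0,0,0],[0,0,0,0,0,0]]'; python3 -m creep '[[-0.1,1,0,0,0,0],[-0.1,1,0,0,0,0],[-0.1,0.8,-0.2,0,0,0],[-0.1,0.7,-0.2,0,0,0],[0,0,0,0,0,0],[0,0,0,0,0,0]]'
```

```text
clock: 2.9
eef_pos: [0.5549, 0.0662, 0.1531]
tool_rot: [0.998, 0.059, 0.002, -0.001]
ft_force: [-0.5, -0.0, -0.1]
grip_width: 0.0001
grasp_force: 0.0
clock: 3.5
eef_pos: [0.5517, 0.0835, 0.1469]
tool_rot: [0.997, 0.071, -0.001, -0.008]
ft_force: [-0.5, -0.1, 0.8]
grip_width: -0.0002
grasp_force: 0.0
```

```bash
python3 - <<'E'
from h import *
o=status.get_obs();np.set_printoptions(precision=3,suppress=True)
for k in o:print(k,np.array(o[k]))
s=camera('scene')[20:255,160:400][:,:,::-1];t=camera('top')[180:360,110:370][:,:,::-1]
a=cv2.resize(s,(400,392));b=cv2.resize(t,(400,277));c=np.zeros((392,800,3),np.uint8);c[:,:400]=a;c[:277,400:]=b
cv2.imwrite('pics/v2.png',c)
E
```

```text
clock 3.5
joint_pos [0.142 0.404 0.011 1.179 0.016 3.141]
joint_vel [-0.002  0.001  0.003 -0.001 -0.001 -0.001]
tau [  0.087 -43.803  24.107  -0.011   0.058   0.   ]
eef_pos [0.552 0.084 0.147]
tool_rot [ 0.997  0.071 -0.001 -0.008]
ft_force [-0.46  -0.1    0.756]
ft_torque [-0.079  0.033  0.046]
grasp_force 0.0
grip_width -0.00018410077355996224
```

View pics/v2.png

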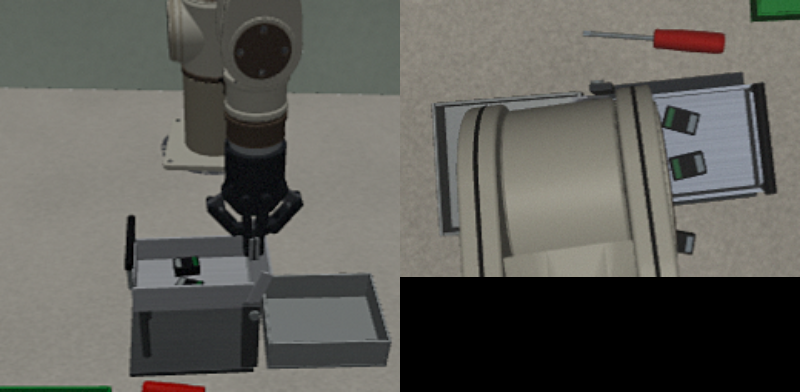

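The gate has started to lean, but joint 6 is at its limit (3.141), so the reach was cut short. I'll lift, turn the tool +178° (the same grasp) and continue.

```bash
python3 -m creep '[[0,0,4,0,0,8],[0,0,3,0,0,8.5],[0,0,0,0,0,8.5],[0,0,0,0,0,8.5],[0,0,0,0,0,8.5],[0,0,0,0,0,8.5],[0,0,0,0,0,8.5],[0,0,0,0,0,8.5]]'; python3 -m creep '[[0,0,0,0,0,8.5],[0,0,0,0,0,8.5],[0,0,0,0,0,8.5],[0,0,0,0,0,8.5],[0,0,0,0,0,8.5],[0,0,0,0,0,8.5],[0,0,0,0,0,8.5],[0,0,0,0,0,8.5]]';python3 -m creep '[[0,0,0,0,0,8.5],[0,0,0,0,0,8.5],[0,0,0,0,0,8.5],[0,0,0,0,0,8.5],[0,0,0,0,0,8.5],[0,0,0,0,0,0],[0,0,0,0,0,0]]'; python3 -c "
from h import *
print(status.get_obs()['joint_pos'])"
```

```text
clock: 4.4
eef_pos: [0.552, 0.0832, 0.2172]
tool_rot: [0.788, 0.616, -0.005, -0.006]
ft_force: [0.2, 0.5, 0.7]
grip_width: -0.0003
grasp_force: 0.0
clock: 5.2
eef_pos: [0.552, 0.0833, 0.2172]
tool_rot: [0.309, 0.951, -0.007, -0.003]
ft_force: [0.4, 1.1, -0.1]
grip_width: -0.0003
grasp_force: 0.0
clock: 5.9
eef_pos: [0.552, 0.0833, 0.2172]
tool_rot: [-0.052, 0.999, -0.008, 0.0]
ft_force: [-0.6, 0.9, 0.3]
grip_width: 0.0
grasp_force: 0.0
[ 0.15813568  0.36337743  0.13797613  1.34642129 -0.01544442  0.05382826]
```

```bash
python3 -m creep '[[0.1,-1,0,0,0,0],[0,0,-4,0,0,0],[0,0,-2.7,0,0,0],[0,0,0,0,0,0],[-0.1,1,0,0,0,0],[-0.1,1,0,0,0,0],[-0.1,0.8,-0.2,0,0,0],[0,0,0,0,0,0]]'; python3 -m creep '[[-0.1,0.7,-0.4,0,0,0],[-0.1,0.5,-0.5,0,0,0],[0,0.5,-0.6,0,0,0],[0,0.4,-0.6,0,0,0],[0,0.4,-0.6,0,0,0],[0,0.3,-0.5,0,0,0],[0,0,0,0,0,0],[0,0,0,0,0,0]]'
```

```text
clock: 6.7
eef_pos: [0.5507, 0.1031, 0.1495]
tool_rot: [-0.055, 0.998, -0.007, 0.002]
ft_force: [-0.3, 0.0, -0.1]
grip_width: 0.0002
grasp_force: 0.0
clock: 7.5
eef_pos: [0.5478, 0.1296, 0.116]
tool_rot: [-0.054, 0.999, -0.008, 0.0]
ft_force: [-0.2, -0.1, -0.2]
grip_width: 0.0002
grasp_force: 0.0
```

```bash
python3 -m creep '[[0.1,-1,0,0,0,0],[0,0,-0.4,0,0,0],[0,0,-0.4,0,0,0],[0,0,-0.2,0,0,0],[0,0,0,0,0,0]]'; python3 - <<'E'
from h import *
s=camera('scene')[100:255,190:400][:,:,::-1]
cv2.imwrite('pics/v3.png',cv2.resize(s,None,fx=3.5,fy=3.5,interpolation=cv2.INTER_CUBIC))
E
```

```text
clock: 8.0
eef_pos: [0.5488, 0.1193, 0.1059]
tool_rot: [-0.054, 0.999, -0.008, 0.0]
ft_force: [-0.4, 1.0, -0.2]
grip_width: -0.0
grasp_force: 0.0
```

View pics/v3.png

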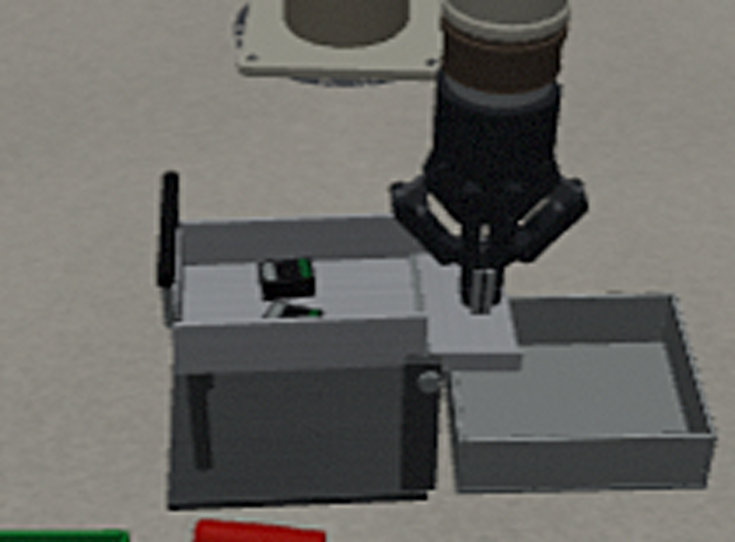

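The view shows the gate about level and the fingers on it, with both modules still in the tray. I'll press a little more to seat it, then retreat upward.

```bash
python3 -m creep '[[0,0,-0.2,0,0,0],[0,0,-0.1,0,0,0],[0,0,0,0,0,0],[0,0,0,0,0,0]]'; python3 -m creep '[[0,0,-0.2,0,0,0],[0,0,0,0,0,0],[0,0,0,0,0,0]]'
```

```text
clock: 8.45
eef_pos: [0.549, 0.1195, 0.105]
tool_rot: [-0.054, 0.999, -0.008, 0.001]
ft_force: [-3.5, -0.8, 9.1]
grip_width: 0.0
grasp_force: 4.8
clock: 8.75
eef_pos: [0.5491, 0.1194, 0.1043]
tool_rot: [-0.054, 0.999, -0.008, 0.001]
ft_force: [-6.5, -1.4, 17.0]
grip_width: -0.0002
grasp_force: 8.3
```

The gate is on its stop (17 N). Next I'll retreat, go to the handle and open the gripper halfway.

```bash
python3 -m creep '[[0,0,2,0,0,0],[0,0,4,0,0,0],[0,0,4.5,0,0,0],[0,0,4,0,0,0],[0.4,-4,0,0,0,0],[0.4,-4,0,0,0,0],[0.4,-4,0,0,0,0],[0.4,-4,0,0,0,0]]' 0.1;  python3 -m creep '[[0.4,-3.8,0,0,0,0],[0,0,0,0,0,0],[0,0,0,0,0,0]]'; python3 - <<'E'
from h import *
o=status.get_obs();w=snap('wrist','w4')
# project predicted bar ends into wrist for check
from scipy.spatial.transform import Rotation as Ro
R=Ro.from_quat(o['tool_rot']).as_matrix();c=get_calibration('wrist');T=np.array(c['tool_from_camera']);p=np.array(o['eef_pos'])
print(T)
v=cv2.imread('pics/w4.png')
for P in([.6236,-.0734,.18],[.5176,-.085,.18],[.5706,-.0792,.18]):
    q=T[:3,:3].T@(R.T@(np.array(P)-p)-T[:3,3]);x,y=q[:2]/q[2];k=1+c['k1']*(x*x+y*y)
    u=(int(c['fx']*x*k+c['cx']),int(c['fy']*y*k+c['cy']));print(u);cv2.circle(v,u,3,(0,0,255),1)
s=camera('scene')[80:255,190:400][:,:,::-1];s=cv2.resize(s,None,fx=1.5,fy=1.5)
z=np.zeros((420,560,3),np.uint8);z[:]=v;out=np.zeros((420,800,3),np.uint8);out[:,:485]=cv2.resize(v,(485,364)).repeat(1,0)[:0] if 0 else 0
b=cv2.resize(v,(480,360));out[:360,:480]=b;out[:s.shape[0],480:480+s.shape[1]]=s
cv2.imwrite('pics/v4.png',out);print(o['eef_pos'],o['grip_width'])
E
```

```text
clock: 9.55
eef_pos: [0.565, -0.0416, 0.2463]
tool_rot: [-0.054, 0.998, -0.008, 0.0]
ft_force: [1.2, 0.6, 0.4]
grip_width: 0.0471
grasp_force: 0.0
clock: 9.85
eef_pos: [0.5689, -0.0793, 0.2459]
tool_rot: [-0.053, 0.999, -0.007, 0.0]
ft_force: [0.3, 0.9, -0.2]
grip_width: 0.0469
grasp_force: 0.0
[[ 2.57329355e-04 -9.65152870e-01 -2.61686590e-01  6.60849778e-02]
 [ 9.99999955e-01  2.89434632e-04 -8.41438726e-05 -3.31107248e-04]
 [ 1.56952862e-04 -2.61686557e-01  9.65152900e-01 -1.43055420e-01]
 [ 0.00000000e+00  0.00000000e+00  0.00000000e+00  1.00000000e+00]]
(285, 297)
(285, 134)
(285, 220)
[ 0.56885236 -0.07927444  0.24590777] 0.0469093525624907
```

View pics/v4.png

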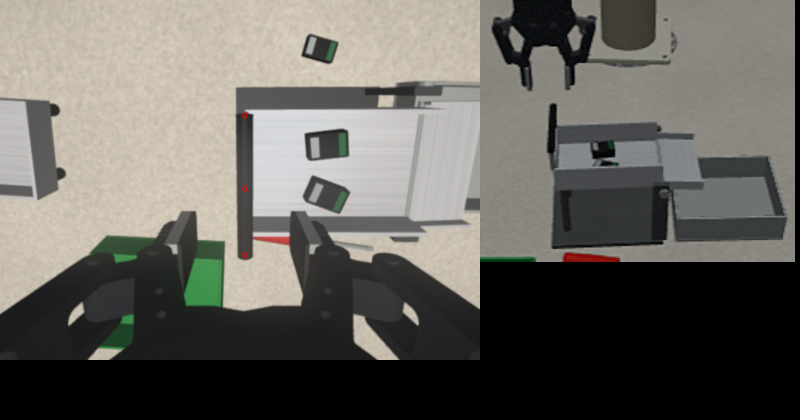

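The predicted bar points (red) fall on the bar between the open fingers, and the gate is down. I'll descend and grip.

```bash
python3 -m creep '[[0,0,-4,0,0,0],[0,0,-3,0,0,0],[0,0,-1,0,0,0],[0,0,0,0,0,0]]'; python3 -m creep '[[0,0,0,0,0,0],[0,0,0,0,0,0],[0,0,0,0,0,0],[0,0,0,0,0,0],[0,0,0,0,0,0]]' -1
```

```text
clock: 10.35
eef_pos: [0.5679, -0.0773, 0.1648]
tool_rot: [-0.055, 0.998, -0.007, -0.001]
ft_force: [0.1, 0.3, 0.3]
grip_width: 0.0468
grasp_force: 0.0
clock: 10.85
eef_pos: [0.5705, -0.0794, 0.1685]
tool_rot: [-0.053, 0.999, -0.009, 0.003]
ft_force: [-0.2, -2.4, 7.0]
grip_width: 0.0098
grasp_force: 58.8
```

```bash
python3 -m creep '[[-0.05,0.4,0.8,0,0,0],[-0.05,0.4,0.8,0,0,0],[-0.05,0.5,0.7,0,0,0],[-0.05,0.45,0.75,0,0,0],[0,0,0,0,0,0]]'; python3 -m creep '[[-0.05,0.55,0.7,0,0,0],[-0.05,0.55,0.65,0,0,0],[-0.1,0.6,0.65,0,0,0],[-0.05,0.6,0.6,0,0,0],[0,0,0,0,0,0]]'
```

```text
clock: 11.35
eef_pos: [0.5687, -0.063, 0.1985]
tool_rot: [-0.053, 0.999, -0.01, 0.002]
ft_force: [3.1, -7.0, 0.4]
grip_width: 0.0099
grasp_force: 58.7
clock: 11.85
eef_pos: [0.5662, -0.041, 0.2252]
tool_rot: [-0.053, 0.999, -0.011, 0.003]
ft_force: [2.5, -10.5, 2.6]
grip_width: 0.0094
grasp_force: 58.8
```

```bash
python3 -m creep '[[-0.1,0.7,0.6,0,0,0],[-0.05,0.65,0.55,0,0,0],[-0.1,0.7,0.5,0,0,0],[-0.05,0.75,0.5,0,0,0],[0,0,0,0,0,0]]'; python3 -m creep '[[-0.1,0.75,0.45,0,0,0],[-0.1,0.75,0.4,0,0,0],[-0.1,0.8,0.35,0,0,0],[-0.1,0.8,0.35,0,0,0],[-0.1,0.8,0.3,0,0,0],[0,0,0,0,0,0]]'
```

```text
clock: 12.35
eef_pos: [0.5632, -0.0134, 0.248]
tool_rot: [-0.053, 0.999, -0.012, 0.004]
ft_force: [-0.0, -10.7, 8.5]
grip_width: 0.0092
grasp_force: 59.1
clock: 12.95
eef_pos: [0.5588, 0.0263, 0.2678]
tool_rot: [-0.053, 0.999, -0.011, 0.005]
ft_force: [-0.2, -8.9, 13.1]
grip_width: 0.0093
grasp_force: 59.1
```

```bash
python3 -m creep '[[0,0,0,0,0,0],[0,0,0,0,0,0],[0,0,0,0,0,0],[0,0,0,0,0,0],[0,0,0,0,0,0],[0,0,0,0,0,0],[0,0,0,0,0,0],[0,0,0,0,0,0]]'; python3 - <<'E'
from h import *
s=camera('scene')[60:255,170:410][:,:,::-1]
cv2.imwrite('pics/v5.png',cv2.resize(s,None,fx=3,fy=3,interpolation=cv2.INTER_CUBIC))
E
```

```text
clock: 13.75
eef_pos: [0.5589, 0.0256, 0.2676]
tool_rot: [-0.053, 0.999, -0.011, 0.005]
ft_force: [0.1, -8.2, 14.6]
grip_width: 0.0096
grasp_force: 59.1
```

View pics/v5.png

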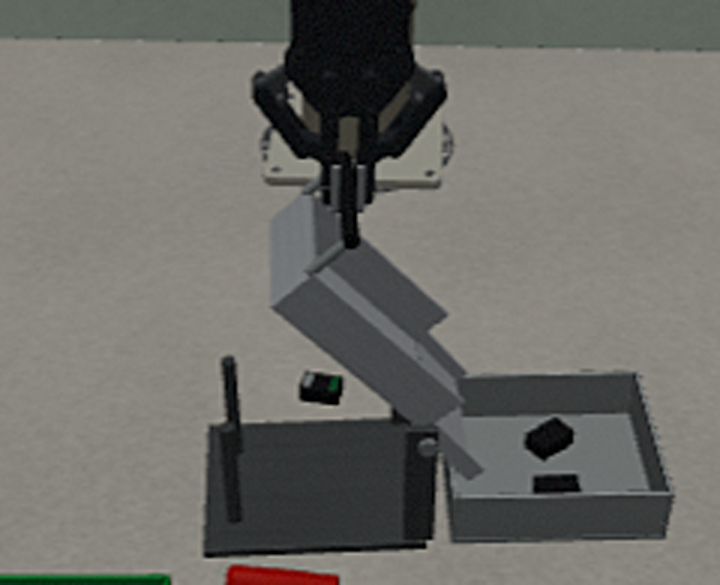

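Two modules lie in the grey box, at (550,438) and (556,484); the one at (320,387) is the bench bystander. The gate is still down, so I'll lower the tray back along the arc.

```bash
python3 -m creep '[[0.1,-0.8,-0.3,0,0,0],[0.1,-0.8,-0.35,0,0,0],[0.1,-0.8,-0.35,0,0,0],[0.1,-0.75,-0.4,0,0,0],[0.1,-0.75,-0.45,0,0,0],[0.05,-0.75,-0.5,0,0,0],[0.1,-0.7,-0.5,0,0,0]]'; python3 -m creep '[[0.05,-0.65,-0.55,0,0,0],[0.1,-0.7,-0.6,0,0,0],[0.05,-0.6,-0.6,0,0,0],[0.1,-0.6,-0.65,0,0,0],[0.05,-0.55,-0.65,0,0,0],[0.05,-0.55,-0.7,0,0,0],[0,0,0,0,0,0]]'; python3 -m creep '[[0.05,-0.45,-0.75,0,0,0],[0.05,-0.5,-0.7,0,0,0],[0.05,-0.4,-0.8,0,0,0],[0.05,-0.3,-0.6,0,0,0],[0,0,0,0,0,0],[0,0,0,0,0,0]]'
```

```text
clock: 14.5
eef_pos: [0.5648, -0.0275, 0.2379]
tool_rot: [-0.053, 0.999, -0.01, 0.004]
ft_force: [0.9, -7.8, 7.4]
grip_width: 0.0094
grasp_force: 61.1
clock: 15.2
eef_pos: [0.5687, -0.0638, 0.1975]
tool_rot: [-0.053, 0.999, -0.01, 0.002]
ft_force: [2.9, -5.5, 2.6]
grip_width: 0.0091
grasp_force: 62.8
clock: 15.8
eef_pos: [0.5704, -0.0792, 0.169]
tool_rot: [-0.053, 0.999, -0.009, 0.002]
ft_force: [2.9, -5.5, 0.6]
grip_width: 0.0092
grasp_force: 64.2
```

Back at the start pose, so I'll open halfway and lift straight off.

```bash
python3 -m creep '[[0,0,0,0,0,0],[0,0,0,0,0,0],[0,0,0,0,0,0],[0,0,0,0,0,0]]' 0.1; python3 -m creep '[[0,0,1,0,0,0],[0,0,3,0,0,0],[0,0,4,0,0,0],[0,0,4,0,0,0],[0,0,4,0,0,0],[0,0,0,0,0,0],[0,0,0,0,0,0],[0,0,0,0,0,0]]'; python3 - <<'E'
from h import *
s=camera('scene')[60:255,170:410][:,:,::-1]
cv2.imwrite('pics/v6.png',cv2.resize(s,None,fx=3,fy=3,interpolation=cv2.INTER_CUBIC))
E
```

```text
clock: 16.2
eef_pos: [0.5688, -0.0772, 0.1681]
tool_rot: [-0.054, 0.999, -0.007, 0.0]
ft_force: [-0.5, 0.5, 0.0]
grip_width: 0.0472
grasp_force: 0.0
clock: 17.0
eef_pos: [0.5686, -0.0775, 0.3274]
tool_rot: [-0.054, 0.999, -0.008, -0.0]
ft_force: [-0.0, -1.3, 0.0]
grip_width: 0.0469
grasp_force: 0.0
```

View pics/v6.png

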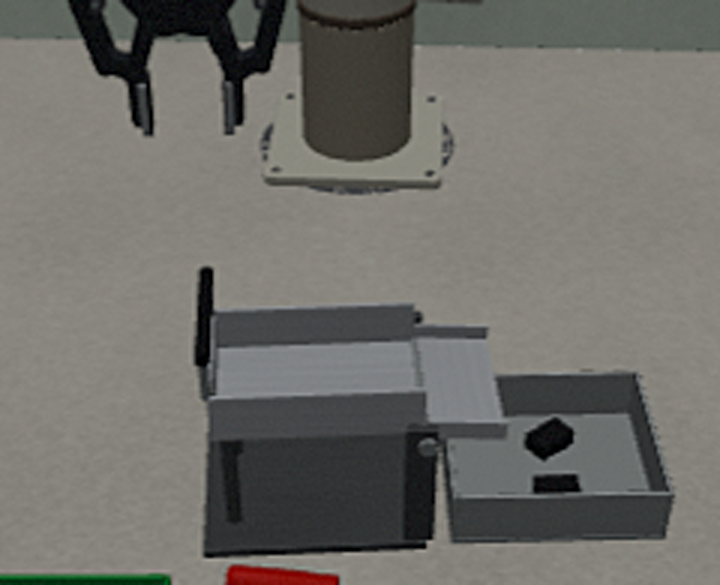

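The tray is level and empty, the gate is down, both modules are in the grey box at (550,438) and (556,484), and the gripper is clear.

```bash
python3 -c "
from workcell import ticket
print(ticket.job_done())"
```

```text
the job is handed in; nothing more can be done
None
```

I handed the job in at about 17 s on the robot's clock: the last picture shows both modules in the grey box, the gate down, the tray level and the gripper clear; the hand-in call returned no verdict.

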